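# Load the cassette feed lane of the histology scanner

### The job

Lift the empty carrier out of the mouth of the loading lane and set it upright in the small empties tray. Then bring every full cassette carrier from the cluttered stock tray to the lane, one at a time, set it upright in the mouth and push it along until it is wholly past the sprung pawl and the pawl has clicked out behind it; leave the other things in the stock tray, and the bottle, slide box and timer where they stand. When all the full carriers are locked in behind the pawl, throw the start lever fully over to its other side.

Things in the scene. Friction and masses are not known exactly. Their poses are not given: they have to be found in the camera images.
- lane: fixed loading lane: grey base plate (x -40 to 355 mm, 100 wide, top = lane floor at z = 6), aluminium walls. Origin on the table under the middle of the open mouth; x = push direction into the lane, y = left, z up. Straight walls from x = 0, inner faces at y = +-26, tops at z = 30; before that (x -37 to 0) they flare to y = +-42. A carrier's start place is around x = 45
- queue_start (a point): point on the lane floor's middle line, 150 mm into the lane. Up to here the lane is open above; beyond, two steel guard rails (underside 79, top 89 mm above the table) cover it, so carriers get there only by sliding. End stop at lane x = 346: room for 4 carriers in a row behind the pawl; a carrier being pushed shoves the earlier ones along
- pawl_face (a point): point at lane x = 120, y = -18 mm, z = 16: on the tip of the pawl's flat back face when sprung out. A carrier is past the pawl when its rear face is beyond this (its centre beyond lane x = 146 mm)
- pawl (a joint): sprung steel pawl in the lane's right (-y) wall, z 9 to 23 mm. In m: 0 = sprung out, tip at lane y = -18 mm; up to 0.012 = pressed back into the wall. Its ramp (lane x 76 to 113) faces the mouth and lets a carrier be pushed past with roughly 5 to 13 N (most with others queued ahead); its flat back face then stops the return, and it reads 0 again
- carrier_1: full carrier (2 or 3 of the four are present, all alike, about 0.13 kg, upright in the stock tray at first): grey tub 52 (x) x 48 (y) mm, walls 24 high, white cassettes standing in it up to z = 32, and a grip fin in its middle, 10 (x) x 40 (y) mm, top at z = 66. Origin: centre of the underside, z up. Same either way round; enters the lane with its x axis along the lane's
- carrier_2: full carrier (2 or 3 of the four are present, all alike, about 0.13 kg, upright in the stock tray at first): grey tub 52 (x) x 48 (y) mm, walls 24 high, white cassettes standing in it up to z = 32, and a grip fin in its middle, 10 (x) x 40 (y) mm, top at z = 66. Origin: centre of the underside, z up. Same either way round; enters the lane with its x axis along the lane's
- carrier_3: full carrier (2 or 3 of the four are present, all alike, about 0.13 kg, upright in the stock tray at first): grey tub 52 (x) x 48 (y) mm, walls 24 high, white cassettes standing in it up to z = 32, and a grip fin in its middle, 10 (x) x 40 (y) mm, top at z = 66. Origin: centre of the underside, z up. Same either way round; enters the lane with its x axis along the lane's
- carrier_4: full carrier (2 or 3 of the four are present, all alike, about 0.13 kg, upright in the stock tray at first): grey tub 52 (x) x 48 (y) mm, walls 24 high, white cassettes standing in it up to z = 32, and a grip fin in its middle, 10 (x) x 40 (y) mm, top at z = 66. Origin: centre of the underside, z up. Same either way round; enters the lane with its x axis along the lane's
- empty_carrier: the same carrier without cassettes (open tub, inside walls 3 mm, floor 3 mm, fin as in the others), at the start standing in the lane's mouth with its centre about 47 mm into the lane. Origin: centre of the underside, z up
- empties_tray: fixed white open tray, 118 x 118 mm outside, walls 4 thick and 20 high, inner floor at z = 4 mm. Origin: centre of the underside
- stock_tray: fixed steel tray, 198 (x) x 378 (y) mm outside, walls 4 thick and 26 high, inner floor at z = 4 mm. Origin: centre of the underside
- jar_1: squat lidded specimen jar, 48 mm across, 31 high, in the stock tray; to stay in it. Origin: centre of the underside
- jar_2: another jar of the same kind
- slide_mailer: flat white slide mailer, 78 x 32 x 18 mm, in the stock tray; to stay in it. Origin: centre of the underside
- mould_pan: flat steel mould, 60 x 45 x 15 mm, in the stock tray; to stay in it. Origin: centre of the underside
- start_lever_base: fixed grey block of the start lever, 70 (x) x 50 (y) x 25 mm. Origin: centre of its underside; the lever's pivot axis is 22 mm above it, along y; the lever swings towards the block's own +x
- start_lever (a joint): start lever: a steel rod with a black ball (26 mm across), 80 mm from pivot to ball centre. Value in rad: 0 = leaning 0.5 rad to the block's -x, 1.0 = fully over, leaning 0.5 rad to +x. It stays where it is left; a few newtons at the ball move it
- start_lever_tip (a point): centre of the lever's ball
- reagent_bottle: amber bottle, 60 mm across, 150 high, standing beside the work; not to be disturbed. Origin: centre of the underside
- slide_box: black slide box, 90 x 170 x 32 mm; not to be disturbed. Origin: centre of the underside
- timer: small white bench timer, 50 x 70 x 30 mm; not to be disturbed. Origin: centre of the underside
Things that resemble listed ones, but are neither listed nor needed, are in the scene too. Leave any pink look-alike of the start_lever_base alone.

How it is judged:
By the outcome, as a careful person would: the job done as asked, in the order asked, and still so for the second after the job is handed in, with the robot touching nothing.
Of carrier_1, carrier_2, carrier_3, carrier_4 only 2 to 3 are there at a start; the rules pass over those that are not, and their reading is None.
At some moment in a run one of carrier_1, carrier_2, carrier_3, carrier_4 may be knocked a few centimetres aside while the robot is not near it.
It also fails if it takes over 210 s, if anything falls off the work surface, if the arm or the gripper's body presses on something with over 40 N, if the wrist force passes 120 N, or if a joint passes its speed limit or range.

### The arm

A 7-joint arm with a two-finger parallel gripper is mounted at the origin on the work surface. World frame = base frame: x ahead of the robot, y to its left, z up, the work surface at z = 0. Lengths are in mm, angles in rad, forces in N, time in s.
With the tool pointing down it reaches from about 400 to 925 mm from the base axis. Payload 4.1 kg.
Tool frame: the origin (TCP) lies on the centre line of the jaws, within the pads' length; the fingertips stand 19 mm ahead of it and the grasp point (between the pads) is the TCP; z points along the fingers, y is the line along which they close (so a half turn about z gives the same grasp; the last joint's range is limited). The gripper opens to 85 mm and grips with 20 to 120 N. Pads are 22 mm wide; open, the fingers measure 114 mm over their backs; the gripper's body (76 mm by 85 mm) begins 54 mm behind the grasp point. The pads swing forward as they close: fully open they stand 13 mm farther back than shut.
Start: joints at [1.069, 0.398, 0.045, 1.537, -0.019, 1.207, -0.051], TCP at [254.836, -597.996, 250.347] pointing down, gripper open.
Joint ranges: [-2.82, 2.82], [-0.49, 2.23], [-1.37, 1.46], [0, 2.46], [-1.36, 4.5], [0.23, 2], [-2.94, 2.94]. Speed limits (rad/s): [2.57, 2.57, 3.14, 3.14, 3.14, 3.14, 3.14].

### API

Orientations are given as a unit quaternion [w, x, y, z].
In Python, from station import * gives the robot as it stands.
- The arm moves only by the shell command python3 -m handwheel 'ROWS' [FORCE]. ROWS is JSON, one flat list of numbers, 5 for each row, row after row: the finger opening in mm, from 0 to 85.4, then the shift along the world's x, y, z in mm, then the turn about the world's z in rad. A call has 1 to 20 rows; each row shifts and turns the commanded pose from where the row before left it; what a row does not reach is not made up. A row lasts 1/8 s, in which the tool goes at most 62.5 mm and 10.7 degrees, less where a joint would pass 70% of its speed; a pose out of reach is approached as far as the arm can. A call is refused whole if a number of a shift passes 62.5 or a number of a turn 0.188, either way. A call with a gripper value outside its range is refused whole. The fingers move at their own pace and stop on an object; FORCE is the grip in N (left out, the last holds). Time passes only in rows, so rows that do not move let the fingers close. It gives the time, the measured TCP pose, the force, the opening and the grip force at its end, in the units of the state.
- state(): the state, without advancing time (a new reading comes with each control period).
- read_camera(name): name is "scene" or "top" or "wrist"; returns a dict with "pixels" (480x640x3 uint8, blue, green, red), "fx", "fy", "cx", "cy" (pixels), "extrinsics" (4x4, takes a point from camera to world coordinates). Camera axes: x right, y down, z forward; pixel columns grow to the right and rows downward; lengths in mm; the calibration is good to about 2 mm. A picture is of the moment at which its call begins. There is no depth.
- job_done(): hands the job in; it is judged then, once.
The state is a dict: "clock": time; "q": joint angles; "joint_velocities": joint speeds; "effort": joint torques, N m; "tool_pos": TCP position; "eef_rot": TCP orientation; "force": force on the tool from outside, world axes, zero at the start; "wrist_torque": the same for the moment, N m; "opening": finger opening in mm; "grip_force": force on a finger pad.
Only numpy, scipy, OpenCV 4.12 (cv2) and the standard library are available. Lean on these libraries where they do the work, as an engineer would, in place of code of your own. Each camera call takes 0.05 s, during which the arm holds its last target. There are 200 camera calls.

## Working session

There is one attempt and no reset: what is moved stays moved. The work goes in short steps, Python scripts to look and compute and a shell command to move; the robot and the scene stay as the last step left them, time stands still between calls to the robot, and variables do not carry over. Pictures are saved under pics/ and viewed, at most 14 in all, crops included, and the job is handed in when it is done.

```bash
ls; mkdir -p pics
cat > h.py <<'E'
from station import *
import numpy as np, cv2
def snap(name,fn):
    c=read_camera(name); cv2.imwrite('pics/'+fn+'.png',c['pixels']); np.savez('pics/'+fn+'.npz',**{k:np.array(v) for k,v in c.items()}); return c
def load(fn): return dict(np.load('pics/'+fn+'.npz'))
def ray(c,u,v):
    E=np.array(c['extrinsics']); d=E[:3,:3]@np.array([(u-c['cx'])/c['fx'],(v-c['cy'])/c['fy'],1]); return E[:3,3],d
def onz(c,u,v,z):
    o,d=ray(c,u,v); return o+d*(z-o[2])/d[2]
def proj(c,p):
    E=np.array(c['extrinsics']); q=E[:3,:3].T@(np.array(p)-E[:3,3]); return np.array([c['fx']*q[0]/q[2]+c['cx'],c['fy']*q[1]/q[2]+c['cy']])
def tri(c1,p1,c2,p2):
    o1,d1=ray(c1,*p1);o2,d2=ray(c2,*p2)
    s=np.linalg.lstsq(np.stack([d1,-d2],1),o2-o1,rcond=None)[0]; a=o1+s[0]*d1;b=o2+s[1]*d2
    return (a+b)/2,np.linalg.norm(a-b)
E
python3 - <<'E'
from h import *
for n in('top','scene'):
    c=snap(n,n+'0'); print(n,c['fx'],np.round(c['extrinsics'],3).tolist())
print(state())
E
```

```text
pics
top 456.7976946738223 [[-0.018, -0.991, 0.135, 347.407], [-1.0, 0.016, -0.014, 45.288], [0.012, -0.135, -0.991, 1247.097], [0.0, 0.0, 0.0, 1.0]]
scene 532.6622536871677 [[-0.281, 0.567, -0.774, 1335.481], [0.96, 0.169, -0.225, 293.631], [0.003, -0.806, -0.591, 716.116], [0.0, 0.0, 0.0, 1.0]]
{'clock': 0.1, 'q': array([ 1.06900495,  0.39914266,  0.04503179,  1.53774872, -0.01872509,
        1.20687123, -0.05070328]), 'joint_velocities': array([-0.00069038, -0.00217989, -0.00056196, -0.00162584, -0.00132182,
       -0.00145476, -0.00078459]), 'effort': array([ 3.95494557e-03, -4.76257432e+01,  1.37067698e+00, -2.54949796e+01,
        1.20192737e-02,  5.08606463e-03,  1.18243472e-05]), 'tool_pos': array([ 254.62125846, -597.48295144,  249.35363278]), 'eef_rot': array([-8.45419859e-04,  9.79777558e-01,  2.00087912e-01, -2.22302190e-04]), 'force': array([-0.51322972, -0.45601607, -0.70463274]), 'wrist_torque': array([-0.05849494, -0.0048096 ,  0.04447073]), 'grip_force': 0.0, 'opening': 85.47829859602217}
```

View pics/top0.png

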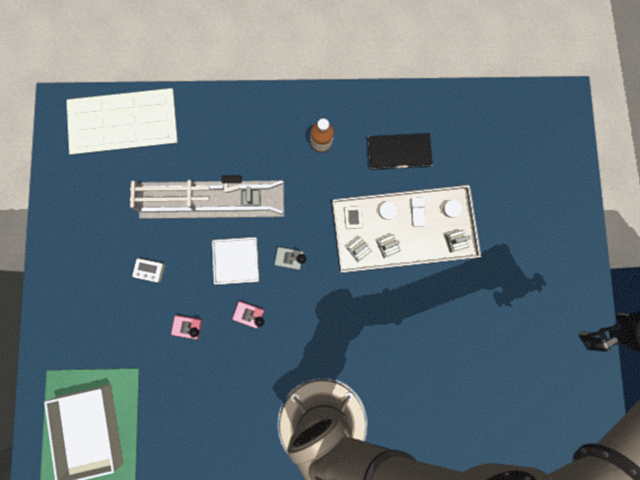

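View pics/scene0.png

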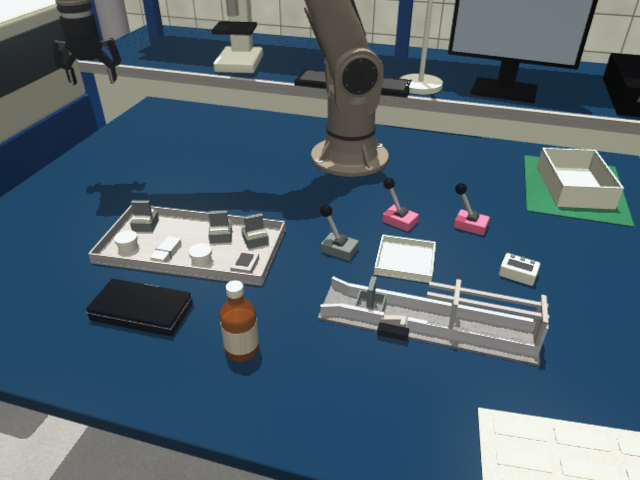

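The top view shows the lane from about (284,198) at the mouth to (130,198) at the end, with the empty carrier at (250,196). The stock tray is centred near (406,229), with fin-bearing tubs at (357,248), (388,244) and (458,240). The grey lever block is at (288,257). 

Things that could be confused:
- **Full carriers:** finned tubs at (357,248), (388,244) and (458,240); not full: the empty one at (250,196), or jars at (388,210) and (452,208).
- **Lever:** grey block at (288,257); the pink ones at (249,314) and (186,327) are look-alikes.
- **Empties tray:** white tray at (236,260); the box at (85,430) is on a green mat and is a look-alike.

I choose the grey block, the white tray on the table, and the three finned tubs. A close crop will check this.

Run:
```python
from h import *
a=load('top0')['pixels'][170:275,125:485]; b=load('scene0')['pixels'][190:360,90:560]
a=cv2.resize(a,(790,230),interpolation=3); b=cv2.resize(b,(790,286),interpolation=3)
cv2.imwrite('pics/crop1.png',np.vstack([a,b]))
```

```text
(no output)
```

View pics/crop1.png

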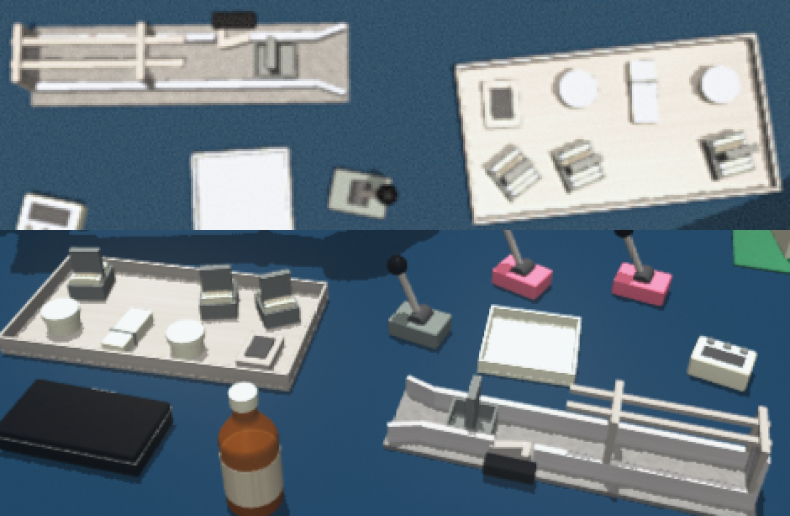

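The crop confirms it: the three tubs at (512,170), (578,165) and (728,155) hold white cassettes and dark fins. The empty one at (275,60) has an open tub, the grey lever leans to its right, and the two rails over the lane end are too close together for fingers. Next are coarse positions.

Run:
```python
from h import *
t=load('top0'); 
S=360/790
def P(n,u,v,z,crop=True):
    if crop: u,v=125+u*S,170+v*105/230
    print(n,np.round(onz(t,u,v,z)[:2],0))
P('A',512,172,30);P('B',578,165,30);P('C',726,156,30);P('empty',275,60,30)
P('wallR0',290,41,30);P('wallR1',20,41-3,30)
P('wallLa',312,84,30);P('wallLb',35,87,30)
P('plate mouth lo',349,102,6);P('plate mouth hi',349,23,6)
P('plate end lo',32,105,6)
for n,u,v in(('t1',212,240),('t2',257,238),('t3',214,284),('t4',260,281)): P(n,u,v,20,False)
for n,u,v in(('stock TL',457,65),('TR',756,35),('BL',473,222),('BR',779,188)): P(n,u,v,26)
P('leverblock',290,257,25,False);P('ball',301,259,90,False)
P('rail1',185,40,89);P('rail2',183,62,89)
```

```text
A [ 454. -106.]
B [ 461. -187.]
C [ 469. -369.]
empty [598. 182.]
wallR0 [622. 164.]
wallR1 [630. 497.]
wallLa [567. 137.]
wallLb [569. 476.]
plate mouth lo [548.  92.]
plate mouth hi [649.  91.]
plate end lo [550. 488.]
t1 [485. 287.]
t2 [488. 165.]
t3 [367. 280.]
t4 [373. 158.]
stock TL [589. -43.]
TR [ 621. -418.]
BL [394. -57.]
BR [ 429. -433.]
leverblock [435.  77.]
ball [425.  47.]
rail1 [611. 281.]
rail2 [585. 283.]
```

```bash
python3 -m handwheel '[60,40,40,0,-0.08,60,40,50,0,-0.08,60,40,50,0,-0.08,60,35,55,0,-0.08,60,25,55,0,-0.083,60,15,55,0,0,60,10,40,0,0,60,0,0,0,0,60,0,0,0,0]' 40
python3 - <<'E'
from h import *
c=snap('wrist','w1'); print(np.round(c['extrinsics'],3).tolist(),c['fx'],state()['tool_pos'],state()['eef_rot'])
E
```

```text
clock: 1.23
tool_pos: [456.0, -258.4, 250.2]
eef_rot: [0.0, 1.0, -0.0, -0.0]
force: [-0.8, 0.1, -0.1]
opening: 60.1
grip_force: 0.0
[[-0.001, -0.956, -0.294, 530.605], [-1.0, 0.001, -0.0, -257.148], [0.001, 0.294, -0.956, 373.119], [0.0, 0.0, 0.0, 1.0]] 368.7144079585901 [ 455.79228416 -259.0231634   250.11371934] [ 3.25547185e-04  9.99999281e-01 -1.10022809e-03 -3.48505929e-04]
```

View pics/w1.png

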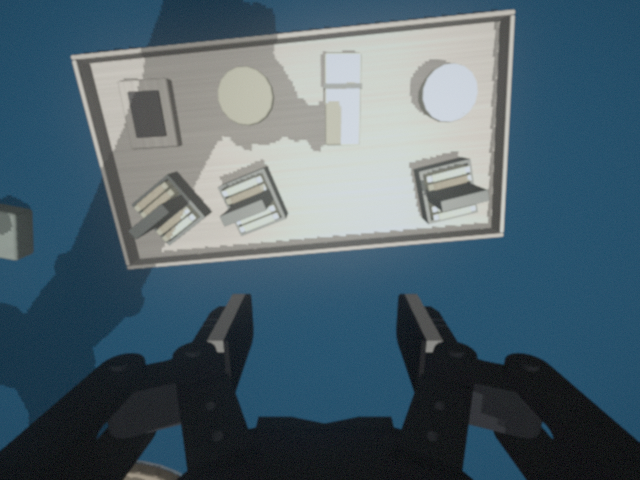

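The wrist view at 250 mm shows the tray with the three carriers: A at (170,208), B at (252,200) and C at (450,190). Jars are at (245,95) and (450,92), the mailer at (342,98), and the mould at (150,112). Now to the lane.

```bash
python3 -m handwheel '[60,18,50,0,0,60,18,55,0,0,60,18,55,0,0,60,18,55,0,0,60,18,55,0,0,60,18,55,0,0,60,17,55,0,0,60,15,40,0,0,60,0,10,0,0,60,0,0,0,0]'
python3 - <<'E'
from h import *
c=snap('wrist','w2')
E
```

```text
clock: 2.52
tool_pos: [596.7, 171.0, 249.8]
eef_rot: [0.001, 1.0, -0.001, -0.001]
force: [0.3, -0.9, 0.5]
opening: 59.8
grip_force: 0.0
```

View pics/w2.png

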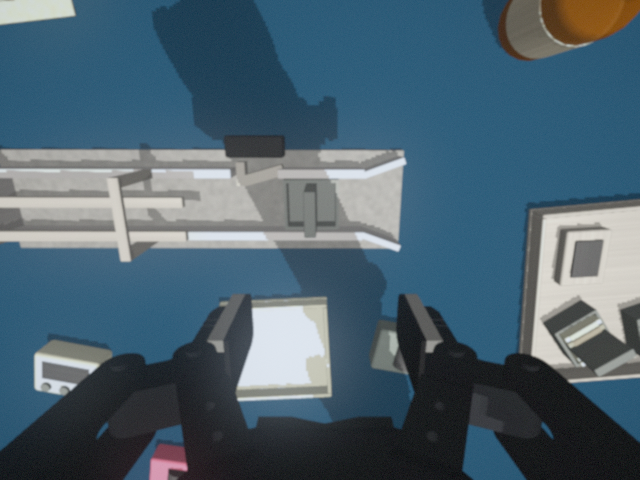

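Run:
```python
from h import *
a=load('w2')['pixels'][140:270,215:415]
cv2.imwrite('pics/crop2.png',cv2.resize(a,(800,520),interpolation=2))
```

```text
(no output)
```

View pics/crop2.png

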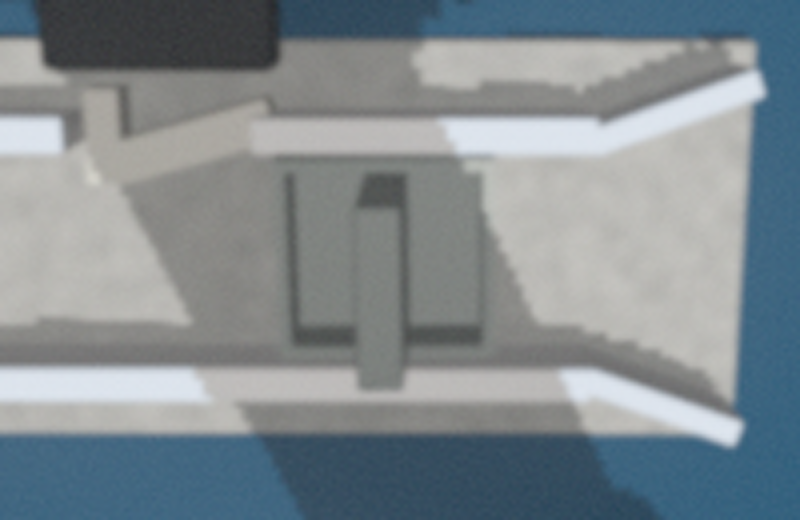

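The crop shows the empty's fin top face at (358–404, 207–388) in crop pixels, i.e. about (310,214) in the full picture. The lane wall inner edges are at crop rows 155 and 367, with the flare kink at column ~597.

Run:
```python
from h import *
w=load('w2');s=load('scene0');t=load('top0');w1=load('w1')
f=lambda u,v:(215+u/4,140+v/4)
print('fin tri',tri(w,f(381,297),s,(372,283)))
for p in((358,207),(404,207),(358,388),(404,388)):print(np.round(onz(w,*f(*p),72),1))
print('walls U',[np.round(onz(w,*f(*p),30),1) for p in((603,155),(0,155))],'L',[np.round(onz(w,*f(*p),30),1) for p in((588,367),(0,367))])
print('plate',[np.round(onz(w,*f(*p),6),1) for p in((755,40),(735,437))])
print('pawl',np.round(onz(w,*f(100,180),23),1))
print('tray',[np.round(onz(w,*p,20),1) for p in((326,297),(330,397),(226,303))])
# height of wall from two views: plate/wall; tray rim
print('tray tri',tri(w,(326,297),t,(257.5,238)))
# carriers two wrist... fin tops w1+scene
for n,p,q in(('A',(150,219),(256,219)),('B',(247,213),(218,216)),('C',(462,196),(141,205))): print(n,tri(w1,p,s,q))
```

```text
fin tri (array([600.30180528, 183.83190164,  72.44512013]), np.float64(0.025642805425709087))
[619.2 188.3  72. ]
[619.1 178.9  72. ]
[580.3 189.   72. ]
[580.3 179.2  72. ]
walls U [array([623.9, 133.6,  30. ]), array([624.1, 273.2,  30. ])] L [array([572.8, 135.6,  30. ]), array([573.1, 277.7,  30. ])]
plate [array([648.3,  94.9,   6. ]), array([546.7,  93.9,   6. ])]
pawl [617.2 252.1  23. ]
tray [array([498.6, 170.4,  20. ]), array([371.8, 165.8,  20. ]), array([491.9, 276.1,  20. ])]
tray tri (array([489.80315654, 168.1399349 ,   1.08484932]), np.float64(4.427806055035743))
A (array([ 451.89678685, -104.17754154,   60.225381  ]), np.float64(1.9863585267488342))
B (array([ 457.87181551, -190.17723447,   56.76830443]), np.float64(2.2279122926198416))
C (array([ 472.34318084, -374.9020822 ,   59.97906163]), np.float64(1.0812790628137388))
```

```bash
python3 -m handwheel '[45,3,13,-60,0,45,0,0,-60,0,45,0,0,-50,0,45,0,0,-22,0,45,0,0,0,0,0,0,0,0,0,0,0,0,0,0,0,0,0,0,0,0,0,0,0,0]' 40
```

```text
clock: 3.7
tool_pos: [600.6, 185.2, 60.0]
eef_rot: [0.0, 1.0, -0.0, 0.001]
force: [-0.7, -2.3, 7.0]
opening: 9.5
grip_force: 42.7
```

```bash
python3 -m handwheel '[0,0,0,20,0,0,0,0,40,0,0,0,0,50,0,0,-40,10,10,0,0,-50,10,0,0,0,-50,10,0,0,0,-29,7,0,0,0,0,0,0,0,0,0,0,0,0]'
python3 - <<'E'
from h import *
c=snap('wrist','w3')
E
```

```text
clock: 4.82
tool_pos: [431.3, 222.4, 179.2]
eef_rot: [-0.0, 1.0, -0.0, 0.001]
force: [0.2, -0.4, -0.8]
opening: 9.4
grip_force: 41.6
```

View pics/w3.png

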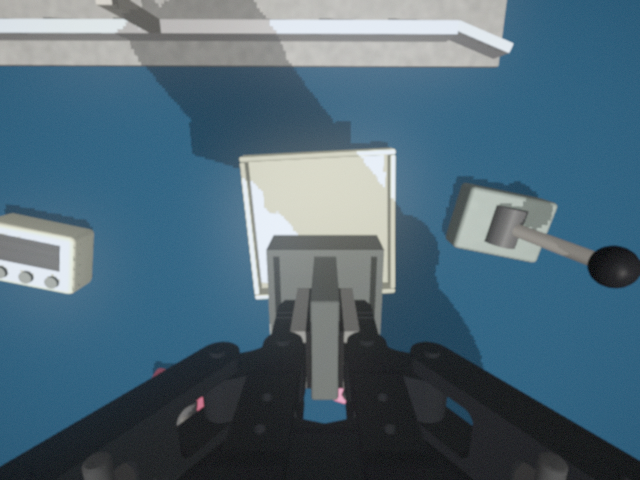

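The wrist view shows the empty held level above the tray, whose rim corners are at (240,158), (396,150), (395,292) and (257,299). The grey lever block is at (502,222) and its ball at (614,266).

Run:
```python
from h import *
w=load('w3');t=load('top0');s=load('scene0')
P=[onz(w,*p,20) for p in((240,158),(396,150),(395,292),(257,299))]
print(np.round(P,0),np.mean(P,0))
print('ball',tri(w,(614,267),t,(301,259)),tri(w,(614,267),s,(326,210)))
print('block top',[np.round(onz(w,*p,25),0) for p in((475,185),(556,203),(545,262),(455,247))])
```

```text
[[483. 287.  20.]
 [489. 170.  20.]
 [373. 165.  20.]
 [367. 281.  20.]] [427.82922512 225.59988658  20.        ]
ball (array([424.15936363,  47.63144861,  93.08599046]), np.float64(0.6692889547072597)) (array([423.73629079,  47.43049599,  94.17112828]), np.float64(2.0620099767108835))
block top [array([463., 110.,  25.]), array([450.,  47.,  25.]), array([402.,  47.,  25.]), array([414., 120.,  25.])]
```

```bash
python3 -m handwheel '[0,-3,3,-50,0,0,0,0,-50,0,0,0,0,-14,0,0,0,0,-5,0,0,0,0,-1,0,40,0,0,0,0,40,0,0,0,0,40,0,0,0,0,40,0,0,60,0,40,0,-50,60,0,40,0,-60,0,0,40,0,-60,0,0,40,0,-60,20,0,40,0,-60,20,0,40,0,-20,0,0,40,0,0,0,0]'
python3 - <<'E'
from h import *
c=snap('wrist','w4')
E
```

```text
clock: 6.88
tool_pos: [427.3, -74.7, 206.2]
eef_rot: [0.0, 1.0, -0.002, 0.0]
force: [-0.1, 0.3, -0.3]
opening: 39.9
grip_force: 0.0
```

View pics/w4.png

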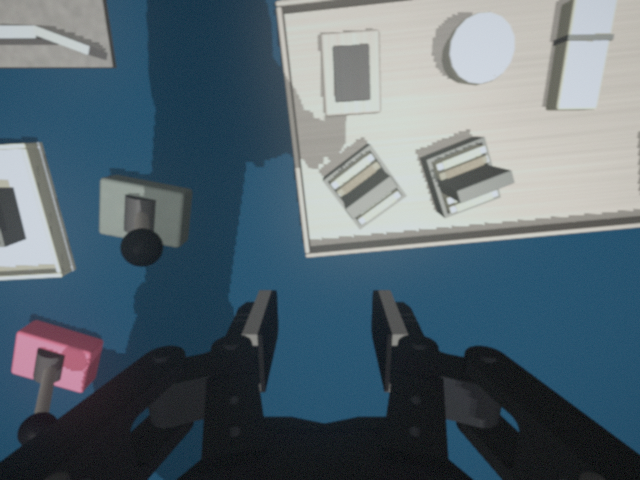

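Wrist view: A at (363,187), B at (465,180), lever ball at (142,247). I zoom in for the fin tops.

Run:
```python
from h import *
a=load('w4')['pixels'][130:240,315:525]
cv2.imwrite('pics/crop3.png',cv2.resize(a,(798,418),interpolation=2))
```

```text
(no output)
```

View pics/crop3.png

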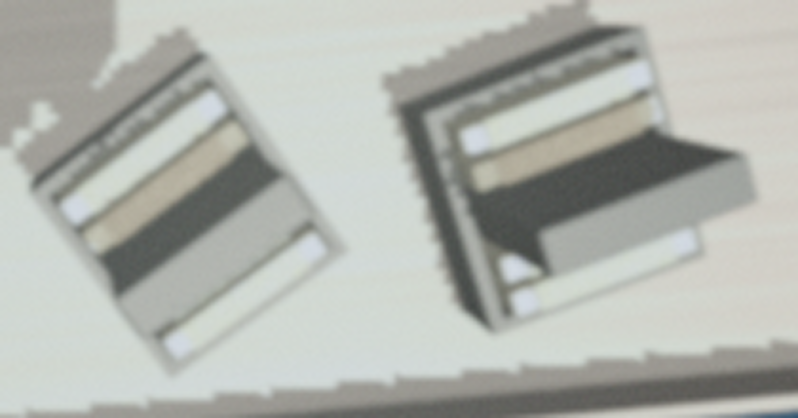

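Crop: A's fin top face has corners (118,295), (282,180), (315,225) and (152,335). B's has (540,232), (742,155), (757,200) and (548,272).

Run:
```python
from h import *
w=load('w4');s=load('scene0')
f=lambda p:(315+p[0]/3.8,130+p[1]/3.8)
for n,C,q in(('A',[(118,295),(282,180),(315,225),(152,335)],(256,221)),('B',[(540,232),(742,155),(757,200),(548,272)],(218,215))):
    P=np.array([onz(w,*f(p),70) for p in C])
    L=(P[1]-P[0]+P[2]-P[3])/2; W=(P[1]-P[2]+P[0]-P[3])/2
    m=np.mean([f(p) for p in C],0)
    print(n,P.mean(0).round(1),'L',np.linalg.norm(L),'W',np.linalg.norm(W),'ang of fin long axis',np.arctan2(L[1],L[0]),'tri scene',tri(w,m,s,q)[0].round(0))
print(onz(w,142,247,93))
```

```text
A [ 452.3 -107.3   70. ] L 36.63865516147891 W 10.39176504733296 ang of fin long axis -0.9545349820281812 tri scene [ 448. -108.   53.]
B [ 460.3 -186.8   70. ] L 38.90992917503555 W 8.498911530581324 ang of fin long axis -1.211200538470544 tri scene [ 459. -191.   59.]
[424.14936177  49.61871084  93.        ]
```

```bash
python3 -m handwheel '[40,5,-6,0,-0.157,40,5,-6,0,-0.157,40,5,-6,0,-0.157,40,5,-6,0,-0.157,40,5,-6,0,-0.157,40,0,-2,0,-0.157,40,0,0,-50,0,40,0,0,-50,0,40,0,0,-36,0,40,0,0,-12,0,40,0,0,0,0,0,0,0,0,0,0,0,0,0,0,0,0,0,0,0,0,0,0,40,0]'
```

```text
clock: 8.8
tool_pos: [450.1, -104.9, 96.6]
eef_rot: [0.001, 0.891, -0.454, -0.003]
force: [0.6, 0.2, -0.7]
opening: 9.5
grip_force: 41.9
```

```bash
python3 -m handwheel '[0,20,10,34,0.157,0,20,45,0,0.157,0,20,45,0,0.157,0,20,45,0,0.157,0,20,45,0,0.157,0,20,45,0,0.157,0,20,40,0,0,0,6,8,0,0,0,0,0,0,0,0,0,0,0,0]'
python3 - <<'E'
from h import *
c=snap('wrist','w5')
cv2.imwrite('pics/w5c.png',cv2.resize(c['pixels'][80:420,170:500],(776,800))[:600])
E
```

```text
clock: 10.05
tool_pos: [598.1, 175.4, 131.6]
eef_rot: [0.001, 1.0, -0.001, -0.0]
force: [0.4, 0.3, -1.0]
opening: 9.3
grip_force: 42.0
```

View pics/w5c.png

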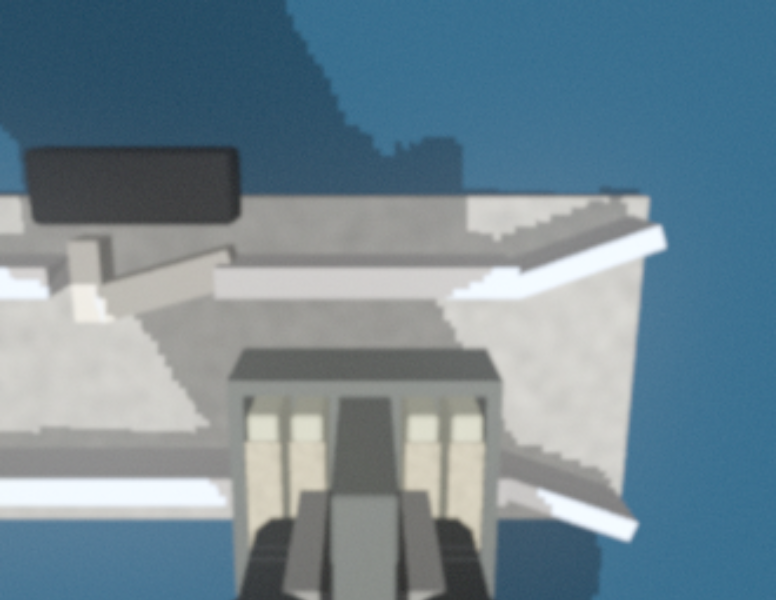

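The held carrier is square to the lane. Its front tub top edge runs (230,381) to (500,381) in the crop, and its bottom edge (243,350) to (488,350).

Run:
```python
from h import *
w=load('w5')
f=lambda p:(170+p[0]*330/776,80+p[1]*340/800)
for base in (76,78,80):
  for z,a,b in((base+24,(230,381),(500,381)),(base,(243,350),(488,350))):
    A=onz(w,*f(a),z);B=onz(w,*f(b),z);print(base,'width',round(A[1]-B[1],1),'cx',round((A[0]+B[0])/2-24,1),'cy',round((A[1]+B[1])/2,1))
print('wall upper inner',onz(w,*f((400,298)),30), onz(w,*f((520,298)),30))
```

```text
76 width 50.5 cx 599.7 cy 176.1
76 width 52.3 cx 599.0 cy 175.9
78 width 49.8 cx 600.3 cy 176.1
78 width 51.8 cx 599.6 cy 175.9
80 width 49.2 cx 601.0 cy 176.1
80 width 51.2 cx 600.1 cy 175.9
wall upper inner [624.42186328 166.59689797  30.        ] [624.32313835 134.91772144  30.        ]
```

```bash
python3 -m handwheel '[0,-1.2,0,-20,0,0,0,0,-25,0,0,0,0,-12,0,0,0,0,-6,0,0,0,0,-4,0,0,0,0,-2,0,0,0,0,0,0]'
```

```text
clock: 10.98
tool_pos: [597.6, 177.9, 63.3]
eef_rot: [-0.0, 1.0, -0.0, 0.0]
force: [-0.1, 0.5, -0.9]
opening: 9.4
grip_force: 42.0
```

```bash
python3 -m handwheel '[0,0,0,-1.5,0,0,0,0,-1.5,0,0,0,0,0,0]'; python3 -m handwheel '[0,0,0,-1,0,0,0,0,0,0]'
```

```text
clock: 11.35
tool_pos: [597.6, 177.9, 61.2]
eef_rot: [0.0, 1.0, -0.0, 0.0]
force: [-1.9, -1.0, 6.0]
opening: 9.5
grip_force: 43.0
clock: 11.6
tool_pos: [597.6, 177.8, 61.2]
eef_rot: [0.0, 1.0, -0.0, 0.0]
force: [-4.7, -2.4, 11.9]
opening: 9.6
grip_force: 43.8
```

```bash
python3 -m handwheel '[30,0,0,1,0,30,0,0,0,0,30,0,0,0,0,30,0,0,30,0,0,0,-10,20,0,0,0,-39,0,0,0,0,0,-20,0,0,0,0,-35,0,0,0,0,-14,0,0,0,0,0,0]'
python3 - <<'E'
from h import *
c=snap('scene','s1')
cv2.imwrite('pics/s1c.png',cv2.resize(c['pixels'][200:380,300:560],(780,540)))
E
```

```text
clock: 12.85
tool_pos: [596.3, 128.7, 39.7]
eef_rot: [0.0, 1.0, 0.0, -0.001]
force: [0.3, 0.7, -0.0]
opening: -0.1
grip_force: 0.0
```

View pics/s1c.png

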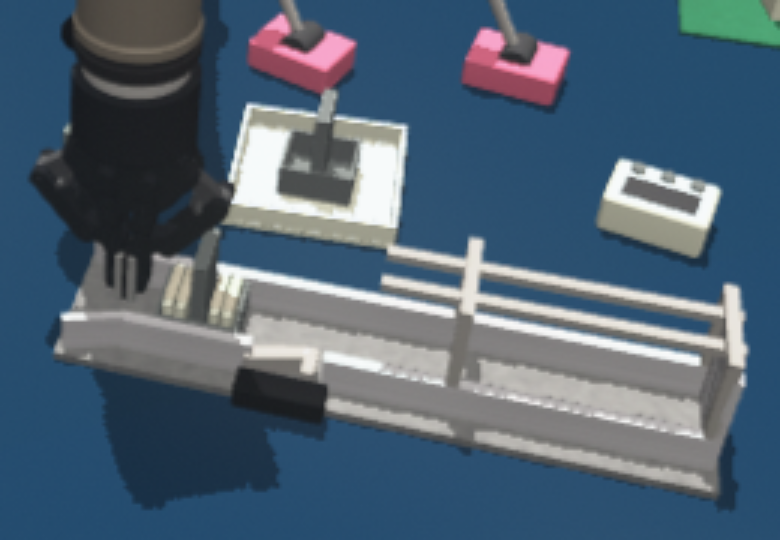

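The scene view shows the empty upright in its tray at crop (318,170), the full carrier upright in the lane at (205,290), and the closed fingers behind it. Now push.

```bash
python3 -m handwheel '[0,2,10,2,0,0,0,10,0,0,0,0,10,0,0,0,0,10,0,0,0,0,10,0,0,0,0,10,0,0,0,0,0,0,0]'; python3 -m handwheel '[0,0,10,0,0,0,0,10,0,0,0,0,10,0,0,0,0,10,0,0,0,0,8,0,0,0,0,0,0,0]'
python3 - <<'E'
from h import *
c=snap('scene','s2');t=snap('top','t2')
a=cv2.resize(c['pixels'][240:380,300:560],(780,420))
b=cv2.resize(t['pixels'][170:225,125:385],(780,165))
cv2.imwrite('pics/s2c.png',np.vstack([a,b]))
E
```

```text
clock: 13.78
tool_pos: [599.2, 188.4, 43.0]
eef_rot: [0.001, 1.0, 0.0, -0.0]
force: [-1.5, -3.1, 1.6]
opening: -0.2
grip_force: 1.6
clock: 14.52
tool_pos: [598.7, 238.1, 42.6]
eef_rot: [-0.001, 1.0, 0.0, -0.0]
force: [-0.9, -1.0, -0.0]
opening: 0.1
grip_force: 0.6
```

View pics/s2c.png

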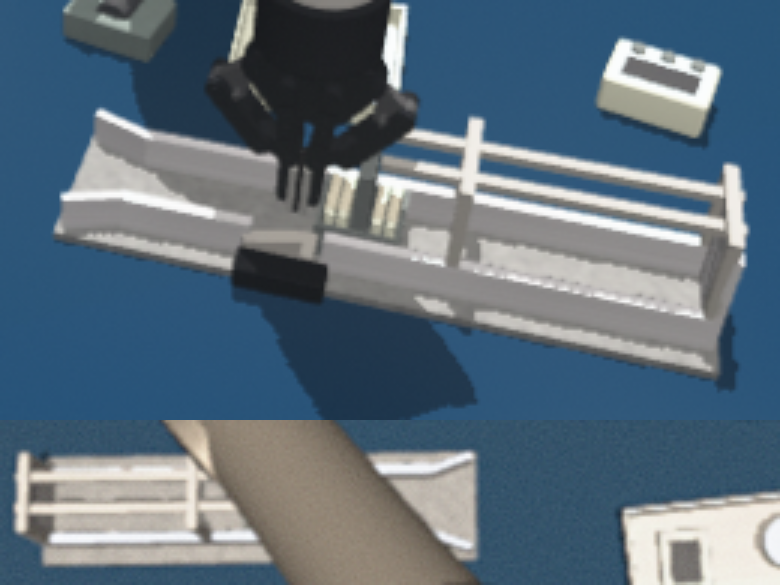

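The carrier's rear edge is just at the pawl, at crop (315,230), so I push about 10 mm more.

```bash
python3 -m handwheel '[0,0,5,0,0,0,0,5,0,0,0,0,3,0,0,0,0,0,0,0]'; python3 -m handwheel '[0,0,-15,0,0,0,0,-30,0,0,0,0,-20,30,0,40,0,-20,50,0,40,-20,-60,50,0,40,-20,-60,50,0,40,-20,-60,0,0,40,-25,-60,0,0,40,-30,-50,0,0,40,-20,-20,0,0,40,0,0,0,0]'
python3 - <<'E'
from h import *
c=snap('scene','s3');w=snap('wrist','w6')
a=cv2.resize(c['pixels'][210:370,300:560],(494,304))
b=cv2.resize(w['pixels'],(400,300))
A=np.zeros((604,800,3),np.uint8)
A[:304,:494]=a; A[304:,:400]=b; A[304:,400:]=cv2.resize(w['pixels'][90:240,200:400],(400,300))
cv2.imwrite('pics/s3c.png',A[:600])
E
```

```text
clock: 15.12
tool_pos: [599.3, 242.8, 42.8]
eef_rot: [0.005, 1.0, -0.002, -0.001]
force: [-3.8, -15.2, 7.9]
opening: -0.1
grip_force: 0.3
clock: 16.5
tool_pos: [474.0, -116.7, 200.7]
eef_rot: [0.0, 1.0, -0.002, 0.001]
force: [0.5, 0.1, 0.2]
opening: 39.8
grip_force: 0.0
```

View pics/s3c.png

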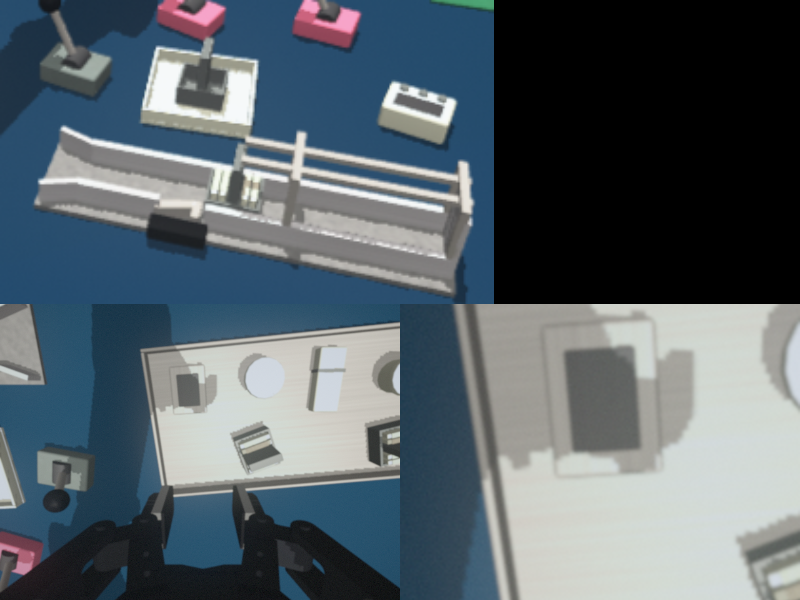

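The scene crop shows carrier 1 standing beyond the pawl at (238,190), with the pawl tip at (200,205). The 15 N at the end came from the gripper's knuckles meeting the rail frame, so I will push with the tool turned 90° from now on. B and C are still in the tray, at (256,447) and (385,440) in the lower-left inset. From here I measure numerically.

```bash
cat >> h.py <<'E'
def fin(c,xy,ztop=70,r=45,lo=None,hi=None,dbg=True):
    """fin top face near xy: grey band component of the right size"""
    px=c['pixels'].astype(int); hsv=cv2.cvtColor(c['pixels'],cv2.COLOR_BGR2HSV)
    u,v=proj(c,[*xy,ztop]); L=int(r*c['fx']/330)
    g=px.mean(2); sat=px.max(2)-px.min(2)
    m=((g>lo)&(g<hi)&(sat<24)).astype(np.uint8)
    M=np.zeros_like(m); M[max(0,int(v)-L):int(v)+L,max(0,int(u)-L):int(u)+L]=1; m=cv2.morphologyEx(m*M,cv2.MORPH_OPEN,np.ones((5,5),np.uint8))
    out=[]
    for k in cv2.findContours(m,cv2.RETR_EXTERNAL,cv2.CHAIN_APPROX_NONE)[0]:
        if len(k)<5: continue
        P=np.array([onz(c,*q,ztop)[:2] for q in k[:,0]],np.float32)
        (cx,cy),(w,h),a=cv2.minAreaRect(P); b=cv2.boxPoints(((cx,cy),(w,h),a)); e=max((b[1]-b[0],b[2]-b[1]),key=np.linalg.norm)
        out.append((round(cx,1),round(cy,1),round(max(w,h),1),round(min(w,h),1),round(float((np.arctan2(e[1],e[0])+np.pi/2)%np.pi-np.pi/2),3),round(cv2.contourArea(P)/(w*h+1e-6),2)))
    return out
E
python3 - <<'E'
from h import *
w=load('w4')['pixels']
for n,u,v in(('Btop',486,187),('Btop2',500,181),('Bdark',478,175),('Atop',372,196),('Adark',365,188),('floor',420,140),('rim',342,195)): print(n,w[v-1:v+2,u-1:u+2].mean((0,1)).round())
print('A',fin(load('w4'),(452,-107),lo=120,hi=172));print('B',fin(load('w4'),(460,-187),lo=120,hi=172))
print('B6',fin(load('w6'),(460,-187),lo=120,hi=172)); print(onz(load('w6'),410,229,40),onz(load('w6'),616,218,40))
E
```

```text
Btop [164. 169. 166.]
Btop2 [161. 165. 162.]
Bdark [76. 79. 76.]
Atop [175. 181. 177.]
Adark [90. 93. 90.]
floor [207. 214. 210.]
rim [145. 157. 155.]
A [(423.3, -106.4, 71.5, 4.9, -1.479, 0.76), (475.7, -89.6, 27.7, 5.0, -0.921, 0.76), (478.4, -83.0, 23.4, 17.6, 1.567, 0.5)]
B [(431.2, -190.0, 70.3, 4.9, -1.474, 0.72), (445.8, -158.9, 6.2, 3.6, 0.092, 0.8), (460.8, -187.9, 35.9, 9.6, -1.201, 0.83), (471.4, -163.2, 11.2, 7.0, -1.185, 0.58), (477.4, -174.3, 3.1, 2.7, 1.567, 0.9), (481.0, -154.9, 11.5, 5.5, -1.19, 0.78), (485.9, -164.9, 7.7, 4.7, 1.567, 0.73), (489.5, -174.4, 3.0, 2.6, 1.567, 0.9), (491.2, -157.2, 18.0, 5.8, -1.191, 0.72)]
B6 [(438.4, -167.4, 33.7, 5.1, -1.47, 0.76), (442.1, -205.2, 37.8, 5.1, -1.473, 0.72), (455.1, -166.2, 3.3, 2.9, 0.054, 0.95), (477.2, -154.2, 6.1, 4.3, 0.041, 0.9), (491.1, -169.0, 32.5, 6.4, -1.19, 0.75), (495.1, -152.8, 8.4, 5.0, -1.533, 0.78)]
[ 471.16650229 -182.0501778    40.        ] [ 480.02912734 -344.47739139   40.        ]
```

```bash
python3 -m handwheel '[40,-20,-25,0,-0.17,40,-19,-23,0,-0.17,40,0,0,0,-0.17,40,0,0,0,0]'
python3 - <<'E'
from h import *
c=snap('wrist','w7')
for hi in(175,190,200): print(hi,[o for o in fin(c,(460,-187),lo=120,hi=hi) if o[2]>25 and o[3]>6])
E
```

```text
clock: 17.1
tool_pos: [436.9, -161.8, 200.6]
eef_rot: [-0.0, 0.968, -0.25, 0.001]
force: [-0.2, -0.3, -0.6]
opening: 40.1
grip_force: 0.0
175 [(482.9, -176.4, 38.2, 29.7, -0.506, 0.56)]
190 [(458.5, -190.5, 43.6, 16.5, -1.19, 0.58), (482.8, -177.5, 50.3, 30.0, -1.224, 0.58)]
200 [(455.1, -192.1, 44.6, 23.3, -1.153, 0.46), (482.9, -177.8, 52.1, 30.6, -1.251, 0.65)]
```

```bash
python3 -m handwheel '[40,7,-7,0,-0.138,40,7,-7,0,-0.138,40,6,-7,0,-0.138,40,3.6,-5,0,-0.138,40,0,0,0,-0.138,40,0,0,-50,0,40,0,0,-50,0,40,0,0,-30,0,40,0,0,-10,0,40,0,0,0,0]'
```

```text
clock: 18.4
tool_pos: [459.8, -188.7, 60.5]
eef_rot: [-0.0, 0.826, -0.564, -0.0]
force: [0.1, 0.0, -0.2]
opening: 39.6
grip_force: 0.0
```

```bash
python3 -m handwheel '[0,0,0,-1,0,0,0,0,0,0,0,0,0,0,0,0,0,0,0,0,0,0,0,30,0,0,10,0,42,0.15,0,16,45,0,0.15,0,18,50,0,0.15,0,20,50,0,0.15,0,20,50,0,0.15,0,20,50,0,0.15,0,20,50,0,0.15,0,15,50,0,0.15,0,0,20,0,0,0,0,0,0,0]'
python3 - <<'E'
from h import *
c=snap('wrist','w8'); s=state(); print(s['tool_pos'],2*np.arctan2(s['eef_rot'][2],s['eef_rot'][1]))
# rows: grey tub front rim in columns
g=cv2.cvtColor(c['pixels'],cv2.COLOR_BGR2GRAY)
g5=cv2.cvtColor(load('w5')['pixels'],cv2.COLOR_BGR2GRAY)
for n,G in(('w5',g5),('w8',g)): print(n,G[215:262,285].tolist(),'\n',G[215:262,310].tolist(),'\n',G[262,255:400].tolist())
E
```

```text
clock: 20.27
tool_pos: [597.0, 177.0, 130.9]
eef_rot: [0.0, 1.0, 0.001, -0.001]
force: [-0.3, -0.1, -1.0]
opening: 9.5
grip_force: 40.7
[597.40591299 174.51083962 130.8675327 ] -0.0007008311957284954
w5 [154, 155, 155, 155, 156, 157, 155, 156, 154, 157, 158, 154, 141, 117, 102, 100, 97, 100, 98, 101, 100, 99, 99, 99, 100, 100, 112, 135, 147, 148, 147, 147, 149, 149, 149, 150, 151, 150, 151, 150, 159, 184, 203, 215, 218, 219, 219] 
 [155, 154, 157, 157, 156, 156, 155, 154, 156, 156, 153, 151, 138, 115, 99, 97, 99, 100, 97, 96, 98, 96, 97, 99, 95, 96, 112, 136, 144, 146, 147, 145, 145, 145, 141, 140, 143, 143, 142, 145, 141, 142, 141, 142, 142, 142, 140] 
 [158, 159, 159, 157, 154, 153, 154, 153, 154, 156, 157, 153, 151, 149, 149, 147, 149, 145, 138, 139, 175, 205, 218, 220, 221, 219, 220, 221, 220, 220, 219, 214, 198, 168, 143, 136, 135, 140, 164, 195, 212, 218, 219, 219, 219, 220, 219, 220, 220, 217, 211, 194, 163, 138, 135, 142, 143, 135, 113, 98, 98, 100, 98, 98, 95, 98, 99, 97, 99, 97, 97, 96, 97, 98, 96, 98, 97, 97, 94, 97, 96, 107, 125, 140, 143, 140, 137, 155, 184, 206, 217, 22
[... 759 characters left out ...]
 156, 157, 158, 158, 158, 157, 157, 157, 156, 154, 152, 148, 151, 149, 148, 140, 133, 167, 204, 216, 219, 219, 218, 219, 218, 219, 217, 218, 214, 197, 167, 143, 137, 136, 144, 165, 196, 212, 218, 218, 219, 218, 219, 218, 219, 218, 216, 208, 190, 157, 139, 138, 145, 146, 139, 117, 100, 100, 99, 102, 101, 99, 101, 101, 100, 98, 99, 98, 100, 100, 98, 99, 101, 99, 101, 98, 98, 106, 125, 142, 148, 142, 141, 142, 169, 199, 213, 218, 219, 220, 219, 219, 219, 219, 219, 215, 206, 185, 154, 140, 138, 142, 155, 182, 207, 218, 219, 220, 220, 221, 219, 220, 219, 218, 215, 195, 152, 126, 141, 147, 147, 147, 149, 148, 153, 156, 157, 157, 156, 154, 154, 155, 155, 153, 153, 153, 153, 155, 153, 156, 154, 154]
```

```bash
python3 -m handwheel '[0,2.8,1,-20,0,0,0,0,-25,0,0,0,0,-12,0,0,0,0,-6,0,0,0,0,-4,0,0,0,0,-2,0,0,0,0,0,0]';python3 -m handwheel '[0,0,0,-1.5,0,0,0,0,-1.5,0,0,0,0,0,0]'
```

```text
clock: 21.2
tool_pos: [599.1, 175.2, 61.8]
eef_rot: [0.001, 1.0, -0.001, -0.002]
force: [-5.6, -1.4, 3.3]
opening: 9.5
grip_force: 44.9
clock: 21.58
tool_pos: [600.4, 175.2, 61.2]
eef_rot: [0.001, 1.0, -0.001, -0.001]
force: [-8.2, -2.2, 14.8]
opening: 9.6
grip_force: 46.9
```

```bash
python3 -c "
from h import *;print(state()['q'].round(2))"
python3 -m handwheel '[30,0,0,1,0,30,0,0,0,0,30,0,0,0,0,30,0,0,30,0,0,-1,-5,25,-0.18,0,0,-20,0,-0.18,0,0,-20,0,-0.18,0,0,-2,0,-0.18,0,0,0,0,-0.18,0,0,0,0,-0.18,0,0,0,0,-0.18,0,0,0,0,-0.18,0,0,0,0,-0.131,0,0,0,0,0]'; python3 -c "
from h import *;print(state()['q'].round(2))"
```

```text
[-0.03  0.58 -0.44  1.75  0.31  0.88 -2.18]
clock: 23.32
tool_pos: [597.2, 128.9, 109.7]
eef_rot: [0.006, 0.736, -0.677, -0.004]
force: [0.3, -0.1, -0.2]
opening: 0.1
grip_force: 0.0
[-0.83  0.6   0.76  1.78 -0.49  0.98 -2.93]
```

```bash
python3 -m handwheel '[0,0,0,0,0.18,0,0,0,0,0.18,0,0,0,0,0.18,0,0,0,0,0.18,0,0,0,0,0.18,0,0,0,0,0.18,0,0,0,0,0.18,0,0,0,0,0.18,0,0,0,0,0.18,0,0,0,0,0.18,0,0,0,0,0.18,0,0,0,0,0.18,0,0,0,0,0.18,0,0,0,0,0.18,0,0,0,0,0.18,0,0,0,0,0.18,0,0,0,0,0.18,0,0,0,0,0]'; python3 -c "
from h import *;print(state()['q'].round(2))"
```

```text
clock: 25.58
tool_pos: [597.6, 128.3, 110.9]
eef_rot: [0.006, 0.708, 0.706, 0.006]
force: [0.3, -0.5, -0.7]
opening: -0.2
grip_force: 0.0
[-0.31  0.46  0.03  1.78 -0.01  0.88 -0.28]
```

```bash
python3 -m handwheel '[0,1,0,-35,0,0,0,0,-25,0,0,0,0,-9,0,0,0,0,0,0,0,0,10,0,0,0,0,10,0,0,0,0,10,0,0,0,0,10,0,0,0,0,10,0,0,0,0,10,0,0]';python3 -m handwheel '[0,0,10,0,0,0,0,10,0,0,0,0,10,0,0,0,0,10,0,0,0,0,10,0,0,0,0,0,0,0]'
```

```text
clock: 26.82
tool_pos: [598.0, 185.4, 41.3]
eef_rot: [0.007, 0.708, 0.706, 0.002]
force: [-1.0, -7.8, 5.0]
opening: -0.2
grip_force: 3.6
clock: 27.58
tool_pos: [597.1, 238.9, 40.5]
eef_rot: [0.006, 0.707, 0.707, 0.004]
force: [0.0, -2.2, 0.5]
opening: 0.1
grip_force: 1.0
```

```bash
python3 -m handwheel '[0,0,5,0,0,0,0,3,0,0,0,0,2,0,0,0,0,0,0,0]'
```

```text
clock: 28.08
tool_pos: [598.3, 249.9, 41.2]
eef_rot: [0.006, 0.707, 0.707, 0.005]
force: [-0.5, 1.1, 0.8]
opening: -0.0
grip_force: 0.0
```

```bash
python3 -m handwheel '[40,0,-20,0,0,0,0,-20,60,0,40,-10,-40,60,0,40,-15,-60,40,0,40,-15,-60,0,0,40,-15,-60,0,0,40,-20,-60,0,0,40,-20,-60,0,0,40,-20,-60,0,0,40,-20,-60,0,0.09,40,-13,-60,0,0.09,40,0,-20,0,0.09,40,0,0,0,0]'
python3 - <<'E'
from h import *
s=snap('scene','s4');t=snap('top','t4');w=snap('wrist','w9'); print(np.round(w['extrinsics'],2)[:3].tolist(), state()['tool_pos'])
s0=load('scene0')
def patch(c):
    M=np.zeros((480,640),np.uint8); cv2.fillPoly(M,[np.array([proj(c,p) for p in((616.4,254,23),(616.4,248,23),(626,211,23),(626,254,23))],np.int32)],1); return M>0
M=patch(s0)
for n in('scene0','s1','s2','s3','s4'): print(n,M.sum(),load(n)['pixels'][M].mean(0).round(1),np.abs(load(n)['pixels'][M].astype(int)-s0['pixels'][M]).mean().round(1))
for hi in(175,190): print(hi,[o for o in fin(w,(472,-373),lo=120,hi=hi,r=60) if o[2]>25 and o[3]>6])
print(proj(w,(472,-373,70)))
E
```

```text
clock: 29.7
tool_pos: [453.0, -316.6, 185.8]
eef_rot: [0.006, 0.609, 0.793, 0.005]
force: [-0.0, 1.3, 0.5]
opening: 40.1
grip_force: 0.0
[[0.96, 0.25, 0.09, 432.83], [0.26, -0.92, -0.28, -240.23], [0.01, 0.29, -0.96, 308.47]] [ 454.78034817 -312.4097357   185.55793247]
scene0 74 [209.2 216.1 219.8] 0.0
s1 74 [213.6 220.  223.7] 4.0
s2 74 [129.9 133.8 136.2] 81.8
s3 74 [212.3 218.8 222.4] 2.8
s4 74 [219.1 225.2 228.4] 9.2
175 [(472.6, -367.6, 50.3, 19.2, -1.313, 0.57), (481.1, -338.2, 36.8, 11.2, -1.291, 0.5)]
190 [(472.2, -363.3, 60.5, 27.4, 1.442, 0.43), (452.4, -357.0, 41.1, 18.1, -1.331, 0.26), (483.1, -343.9, 50.4, 11.9, -1.291, 0.46)]
[323.46073314 324.07117437]
```

```bash
python3 -m handwheel '[40,10,-45,8,0,40,8,-40,8,0,40,0,0,0,0,40,0,0,0,0]'
python3 - <<'E'
from h import *
w=snap('wrist','w10'); print(state()['tool_pos'],proj(w,(472,-373,70)))
for lo,hi in((120,160),(120,170),(130,180),(140,190),(150,200)): print(hi,[o for o in fin(w,(472,-373),lo=lo,hi=hi,r=60) if 25<o[2]<60 and 5<o[3]<20])
u,v=proj(w,(472,-373,70)).astype(int)
g=cv2.cvtColor(w['pixels'],cv2.COLOR_BGR2GRAY)
print(g[v-60:v+60:5,u-60:u+64:4])
E
```

```text
clock: 30.35
tool_pos: [473.2, -396.8, 201.2]
eef_rot: [0.005, 0.605, 0.796, 0.006]
force: [0.1, 0.9, 0.9]
opening: 39.9
grip_force: 0.0
[ 473.21761026 -396.46596382  201.20019757] [328.79085679 204.22377877]
160 [(471.7, -377.1, 31.8, 10.0, -1.364, 0.83)]
170 [(470.6, -373.7, 38.5, 13.2, -1.292, 0.62)]
180 []
190 [(477.4, -365.7, 26.8, 5.6, -1.292, 0.95)]
200 [(476.9, -364.5, 31.0, 5.3, -1.32, 0.86)]
[[ 91 205 121 163 175 216 216 216 216 217 217 217 216 216 216 218 214 217
  217 215 217 214 216 215 214 214 212 214 212 212 209]
 [ 97 203 107 164 208 216 217 217 217 216 216 217 216 216 217 217 216 218
  217 217 216 213 215 214 214 213 212 215 212 212 208]
 [110 198 120 164 182 216 216 216 216 217 215 217 217 216 217 216 217 217
  216 217 217 214 214 214 213 213 212 213 212 211 208]
 [147 186 140 164 211 216 215 213 190 182 184 171 186 195 179 194 174 198
  199 189 188 187 206 183 204 212 214 211 211 210 190]
 [172 168 152 167 216 217 211 141 132 134 134 133 128 128 128 125 117 110
  114 104 109 114 127 165 204 211 213 211 209 200 162]
 [191 135 160 186 217 217 211 172 149 142 141 149 
[... 1701 characters left out ...]
  204 207 208 206 208 205 207 202 204 205 207 205 204]
 [100 102 115 148 161 152 152 160 185 163 180 201 207 209 209 209 205 208
  205 208 206 204 208 206 206 203 206 205 206 206 202]
 [152 126 103 101 102 103 104 102 105 117 137 136 148 154 160 155 165 186
  201 208 207 205 207 208 204 203 207 204 205 205 201]
 [126 156 185 200 207 206 192 170 140 113 104 101 105 103 103 104 108 117
  128 144 150 158 157 166 181 197 202 199 206 205 204]
 [ 87  89  90  92  87  92  96 110 143 170 193 204 204 199 183 152 125 105
  102 102 103 103 105 106 109 123 136 159 156 158 172]
 [ 85  86  88  88  90  90  89  92  89  90  91  90  91  92 103 123 153 177
  196 201 200 187 168 138 115 103  97 101 103 103 100]]
```

Run:
```python
from h import *
w=load('w10');u,v=proj(w,(472,-373,70)).astype(int)
print(onz(w,u-2,v+1,70),onz(w,u-2,v-26,70),onz(w,u-2,v+28,70)); s=state();print(s['tool_pos'],2*np.arctan2(s['eef_rot'][2],s['eef_rot'][1]))
```

```text
[ 470.26048104 -374.05009763   70.        ] [ 465.20527009 -355.87838246   70.        ] [ 475.54127826 -393.03271658   70.        ]
[ 473.21761026 -396.46596382  201.20019757] 1.841629879126892
```

```bash
python3 -m handwheel '[40,-2,12,0,0,40,-1,10.5,0,0,40,0,0,-50,0,40,0,0,-50,0,40,0,0,-32,0,40,0,0,-10,0,40,0,0,0,0,0,0,0,0,0,0,0,0,0,0,0,0,0,0,0,0,0,0,0,0]'
```

```text
clock: 31.78
tool_pos: [470.6, -377.1, 61.6]
eef_rot: [0.007, 0.606, 0.795, 0.005]
force: [-1.2, 0.4, 6.0]
opening: 9.5
grip_force: 39.7
```

```bash
python3 -m handwheel '[0,0,0,25,0,0,0,0,45,0,0,10,40,0,0.13,0,10,50,0,0.13,0,10,55,0,0.13,0,10,55,0,0.13,0,10,55,0,0.13,0,10,55,0,0.13,0,10,55,0,0.13,0,15,55,0,0.13,0,15,55,0,0.13,0,15,50,0,0.13,0,15,29,0,0,0,10,0,0,0,0,0,0,0,0,0,0,0,0,0]'
python3 - <<'E'
from h import *
c=snap('wrist','w11'); s=state(); print(s['tool_pos'],2*np.arctan2(s['eef_rot'][2],s['eef_rot'][1]),s['q'].round(2))
g=cv2.cvtColor(c['pixels'],cv2.COLOR_BGR2GRAY)
print(g[215:262,285].tolist(),'\n',g[215:262,310].tolist(),'\n',g[262,255:400].tolist())
E
```

```text
clock: 33.78
tool_pos: [609.4, 175.4, 129.6]
eef_rot: [0.001, 0.003, 1.0, 0.007]
force: [0.3, -0.0, -1.8]
opening: 8.9
grip_force: 39.1
[609.36601055 175.65123637 129.67275359] 3.136792451807173 [-0.21  0.48 -0.18  1.7   0.09  0.96  1.15]
[167, 167, 169, 167, 171, 167, 168, 167, 167, 164, 162, 145, 114, 85, 80, 80, 84, 80, 77, 81, 79, 80, 83, 79, 78, 93, 111, 118, 119, 119, 119, 117, 120, 121, 122, 122, 122, 123, 120, 128, 148, 170, 183, 186, 187, 187, 187] 
 [125, 124, 125, 126, 125, 123, 123, 125, 126, 125, 122, 114, 90, 81, 75, 77, 78, 76, 75, 74, 77, 75, 77, 77, 77, 86, 103, 114, 118, 119, 117, 117, 117, 116, 118, 117, 116, 116, 117, 116, 117, 116, 116, 114, 116, 115, 117] 
 [136, 132, 129, 128, 129, 128, 125, 125, 124, 126, 126, 127, 122, 120, 117, 119, 119, 117, 108, 101, 130, 167, 184, 186, 187, 187, 188, 188, 187, 187, 188, 182, 167, 145, 121, 109, 110, 116, 134, 161, 176, 185, 186, 186, 187, 186, 189, 187, 188, 185, 179, 160, 131, 109, 112, 115, 114, 105, 86, 77, 73, 77, 76, 76, 75, 76, 74, 75, 77, 76, 76, 77, 71, 73, 75, 76, 74, 72, 74, 76, 75, 90, 109, 113, 110, 109, 112, 138, 166, 182, 187, 187, 186, 187, 187, 188, 186, 187, 185, 171, 143, 117, 107, 105, 106, 126, 154, 174, 184, 188, 186, 188, 188, 189, 189, 187, 187, 180, 165, 120, 100, 111, 114, 117, 115, 115, 113, 99, 90, 90, 92, 92, 90, 89, 91, 93, 98, 96, 96, 102, 105, 115, 122, 125, 131]
```

Run:
```python
from h import *
w=load('w11')
for b in(72,75): print(b,onz(w,300,226.8,b)[0]+24,onz(w,300,240.3,b+24)[0]+24, onz(w,310,226.8,b)[0]-onz(w,290,226.8,b)[0])
w=load('w5')
for b in(76,79): print(b,onz(w,300,228.,b)[0]-24,onz(w,300,241.5,b+24)[0]-24)
```

```text
72 607.6275546566977 607.308672522728 0.09013081450291338
75 606.8114453009408 606.3734763700477 0.0886323000665925
76 599.456783260631 599.9277327337307
79 600.2845404504426 600.8749165098525
```

```bash
python3 -m handwheel '[0,-8.8,1,0,0,0,0,0,-20,0,0,0,0,-20,0,0,0,0,-12,0,0,0,0,-6,0,0,0,0,-4,0,0,0,0,0,0]'
```

```text
clock: 34.7
tool_pos: [601.0, 178.6, 67.7]
eef_rot: [0.001, 0.001, 1.0, 0.007]
force: [-1.0, -0.0, -1.4]
opening: 9.5
grip_force: 39.2
```

```bash
python3 -m handwheel '[0,0,0,-2,0,0,0,0,-2,0,0,0,0,0,0]'; python3 -m handwheel '[0,0,0,-1.5,0,0,0,0,0,0]'
```

```text
clock: 35.08
tool_pos: [601.0, 178.6, 63.8]
eef_rot: [0.001, 0.001, 1.0, 0.007]
force: [-0.3, 0.1, -1.4]
opening: 9.4
grip_force: 39.2
clock: 35.33
tool_pos: [601.1, 178.8, 63.6]
eef_rot: [0.002, 0.001, 1.0, 0.007]
force: [-2.4, -0.5, 5.8]
opening: 9.5
grip_force: 40.3
```

Floor contact. Release, rise, turn back to φ=π/2, go behind and push.

```bash
python3 -m handwheel '[30,0,0,1,0,30,0,0,0,0,30,0,0,0,0,30,0,0,25,0,30,-1,-5,25,-0.174,0,-1,-20,0,-0.174,0,0,-25,0,-0.174,0,0,0,0,-0.174,0,0,0,0,-0.174,0,0,0,0,-0.174,0,0,0,0,-0.174,0,0,0,0,-0.174,0,0,0,0,-0.174,0,0,0,0,0]'
```

```text
clock: 37.08
tool_pos: [598.8, 128.8, 113.0]
eef_rot: [0.006, 0.705, 0.709, 0.004]
force: [-0.5, -0.7, -1.5]
opening: 0.1
grip_force: 0.0
```

```bash
python3 -m handwheel '[0,0,0,-35,0,0,0,0,-25,0,0,0,0,-12,0,0,0,0,0,0,0,0,10,0,0,0,0,10,0,0,0,0,10,0,0,0,0,10,0,0,0,0,10,0,0,0,0,10,0,0]';python3 -m handwheel '[0,0,10,0,0,0,0,10,0,0,0,0,10,0,0,0,0,10,0,0,0,0,10,0,0,0,0,5,0,0,0,0,5,0,0,0,0,4,0,0,0,0,0,0,0,0,0,0,0,0]'
```

```text
clock: 38.33
tool_pos: [599.1, 185.2, 41.7]
eef_rot: [0.008, 0.707, 0.707, 0.002]
force: [-0.8, -7.3, 5.5]
opening: -0.2
grip_force: 3.8
clock: 39.58
tool_pos: [598.7, 253.8, 41.2]
eef_rot: [0.006, 0.706, 0.708, 0.005]
force: [0.0, 0.0, 0.1]
opening: 0.2
grip_force: 0.0
```

```bash
python3 -m handwheel '[0,0,-20,0,0,0,0,-30,60,0,0,-20,-40,60,0,0,-40,-40,40,0,0,-40,-40,0,0,0,-40,-40,0,0,0,-38,-34,0,0,0,0,0,0,0,0,0,0,0,0]'
python3 - <<'E'
from h import *
s=snap('scene','s5');t=snap('top','t5');s0=load('scene0')
M=np.zeros((480,640),np.uint8); cv2.fillPoly(M,[np.array([proj(s0,p) for p in((616.4,254,23),(616.4,248,23),(626,211,23),(626,254,23))],np.int32)],1)
print(np.abs(s['pixels'][M>0].astype(int)-s0['pixels'][M>0]).mean())
A=np.zeros((600,800,3),np.uint8)
A[:400]=cv2.resize(s['pixels'][225:375,280:580],(800,400)); A[400:]=cv2.resize(t['pixels'][170:225,125:345],(800,200))
cv2.imwrite('pics/s5c.png',A)
E
```

```text
clock: 40.7
tool_pos: [428.4, 20.7, 183.7]
eef_rot: [0.006, 0.707, 0.707, 0.005]
force: [-0.4, -0.0, 0.9]
opening: 0.1
grip_force: 0.0
2.2882882882882885
```

View pics/s5c.png

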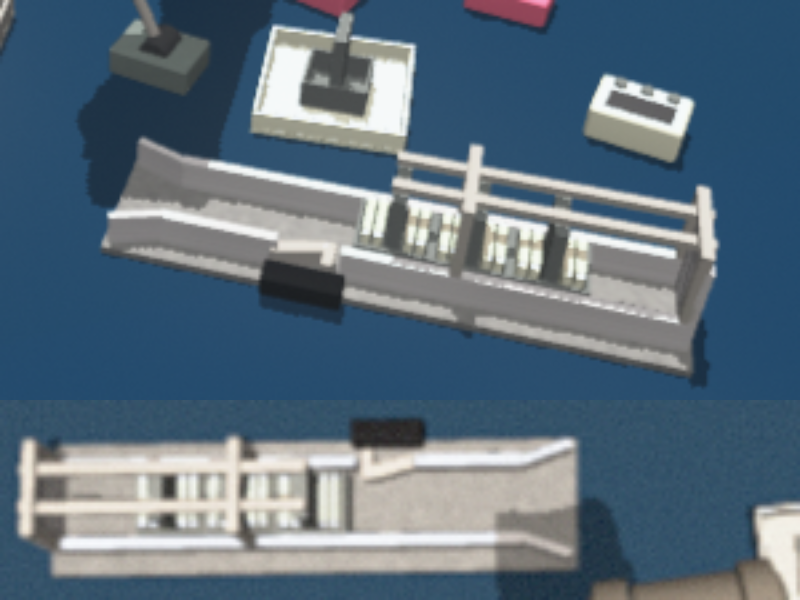

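The last picture shows all three full carriers upright in a row beyond the pawl. The last one's rear is at (352,500) in the top inset, clear of the pawl tip at (365,475), which is sprung out. The empty is upright in its tray. Now the lever.

```bash
python3 -m handwheel '[0,-5,-9,0,0,0,0,0,-45,0,0,0,0,-45,0,0,0,0,0,0,0,2,10,0,0,0,2,10,0,0,0,2,10,0,0,0,2,10,0,0,0,2,10,0,0,0,2,10,0,0,0,2,10,0,0,0,1,7,0,0,0,0,0,0,0]'; python3 -m handwheel '[0,0,4,0,0,0,0,4,0,0,0,0,0,0,0]'
```

```text
clock: 42.42
tool_pos: [438.0, 89.9, 93.2]
eef_rot: [0.006, 0.706, 0.708, 0.004]
force: [-0.1, -0.2, -0.1]
opening: -0.4
grip_force: 0.0
clock: 42.8
tool_pos: [438.0, 95.3, 93.2]
eef_rot: [0.007, 0.707, 0.708, 0.003]
force: [-0.1, -5.6, 0.5]
opening: -0.0
grip_force: 2.3
```

```bash
python3 -m handwheel '[0,0,4,0,0,0,0,0,0,0]'; python3 -m handwheel '[0,0,3,0,0,0,0,0,0,0]'; python3 -m handwheel '[0,0,3,0,0,0,0,0,0,0]'
```

```text
clock: 43.05
tool_pos: [438.0, 95.7, 93.2]
eef_rot: [0.008, 0.707, 0.707, 0.001]
force: [0.2, -13.5, 3.2]
opening: -0.3
grip_force: 6.2
clock: 43.3
tool_pos: [437.9, 95.9, 93.1]
eef_rot: [0.009, 0.708, 0.706, 0.0]
force: [0.1, -18.8, 5.6]
opening: 0.0
grip_force: 9.3
clock: 43.55
tool_pos: [437.9, 96.2, 93.1]
eef_rot: [0.01, 0.708, 0.706, -0.001]
force: [0.1, -25.8, 6.7]
opening: -0.3
grip_force: 12.3
```

It is rigid at the end stop. Retreat and measure the ball.

```bash
python3 -m handwheel '[0,0,-25,0,0,0,0,-40,0,0,0,-10,-50,30,0,0,0,-60,60,0,0,0,-60,20,0,0,0,-60,0,0,0,0,0,0,0,0,0,0,0,0]'
python3 - <<'E'
from h import *
s=snap('scene','s6');t=snap('top','t6')
def ball(c,p):
    u,v=proj(c,p).astype(int); g=c['pixels'].max(2); m=(g<60).astype(np.uint8); M=np.zeros_like(m); M[v-18:v+18,u-18:u+18]=1
    n,l,st,ce=cv2.connectedComponentsWithStats(m*M); k=1+np.argmax(st[1:,4]); return ce[k],st[k,4]
p=(437,122,93); a=ball(t,p);b=ball(s,p);print(a,b,tri(t,a[0],s,b[0]))
p=(424,48,93);a=ball(load('top0'),p);b=ball(load('scene0'),p);print(a,b,tri(load('top0'),a[0],load('scene0'),b[0]))
w=load('w2')
s0=load('scene0')
M=np.zeros((480,640),np.uint8); cv2.fillPoly(M,[np.array([proj(s0,p) for p in((616.4,254,23),(616.4,248,23),(626,211,23),(626,254,23))],np.int32)],1)
print(np.abs(s['pixels'][M>0].astype(int)-s0['pixels'][M>0]).mean(), state()['tool_pos'])
E
```

```text
clock: 44.55
tool_pos: [428.0, -170.6, 187.1]
eef_rot: [0.006, 0.706, 0.708, 0.004]
force: [0.3, 1.0, -0.8]
opening: -0.0
grip_force: 0.0
(array([272.28985507, 252.73913043]), np.int32(69)) (array([357.18796992, 220.34586466]), np.int32(133)) (array([441.51965574, 119.18102689,  94.36594578]), np.float64(1.0938103898000002))
(array([300.93650794, 258.41269841]), np.int32(63)) (array([325.47863248, 210.45299145]), np.int32(117)) (array([425.95525104,  46.965531  ,  95.32462686]), np.float64(1.3211153630554018))
2.2387387387387387 [ 428.21295279 -169.68913665  186.95084876]
```

```bash
python3 -c "
from station import *
print(job_done())"
```

```text
the job is handed in; nothing more can be done
None
```

The job is handed in (verdict not returned) at about 45 s of 210 s: the empty is upright in its tray, the three full carriers are upright beyond the pawl, which reads as sprung out in the camera, and the start lever is over against its stop.

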